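# Close up a rearing tank: clip the grille, snap in the feed cap

## Task

Close up the rearing tank so that nothing can escape: press every spring clip lying on the mat sideways, mouth first, into the groove of a shaft of its own just above the grille until it snaps fully home (any shafts will do; the number of clips varies). Only when all clips are on, set the wooden seating block squarely on each of the two feed-port caps and push it down until the cap clicks home, never pushing a cap with the gripper itself; then stand the block upright back on the mat. Leave the tissue box, the jar and the small pot where they are.

Things in the scene. Friction and masses are not known exactly. Their poses are not given: they have to be found in the camera images.
- tank: Low rearing tank, fixed, 150 (its x) x 220 (its y) mm: clear tub, blue rim, aluminium grille on top. Origin under its centre on the bench; the flat grille surface is 60 mm above it. Four upright steel shafts stand up through the grille at x = -55/+55, y = -90/+90 mm; between them are two feed ports with caps, at x = 0, y = -31/+31 mm.
- mat: Dark rubber parts mat, fixed, 300 (x) x 280 (y) x 4 mm thick, on which clips and block lie. Origin at the centre of its underside.
- block_grip (a point): Wooden seating block (the pressing tool), loose, 0.12 kg: a round foot 48 mm across and 18 mm high, with a square upright grip 22 x 22 mm from there up to 68 mm above its flat underside. This point is on its axis 45 mm above the underside; z is its axis, x and y are square to the grip's faces.
- tissues: Bystander: yellow tissue box 220 x 110 x 60 mm. Origin under its centre.
- jar: Bystander: clear screw-top jar with white cap, 80 mm across, 90 mm high. Origin under its centre.
- tub: Bystander: small clear pot with blue cap, 64 mm across, 70 mm high. Origin under its centre.
- cap0 (a joint): How far a feed-port cap has been pressed down, m: 0 = standing proud, 0.008 = home. A snap fit: it resists with up to about 8 N, gives way at 4 mm and then clicks home by itself and stays.
- cap0_top (a point): Centre of the top face of the same cap (black disc, 42 mm across, in a blue collar 54 mm across whose top is 6 mm above the grille). The cap's top is 16 mm above the grille when proud, 8 mm when home. z is up, axes as the tank's.
- cap1 (a joint): How far a feed-port cap has been pressed down, m: 0 = standing proud, 0.008 = home. A snap fit: it resists with up to about 8 N, gives way at 4 mm and then clicks home by itself and stays.
- cap1_top (a point): Centre of the top face of the same cap (black disc, 42 mm across, in a blue collar 54 mm across whose top is 6 mm above the grille). The cap's top is 16 mm above the grille when proud, 8 mm when home. z is up, axes as the tank's.
- post0 (a point): A shaft of the tank: on its axis, 3 mm above the grille, within its groove. The groove runs from the grille surface up to 11 mm above it and is 14 mm in diameter there; above it the shaft is 20 mm in diameter up to 25 mm above the grille. Axes as the tank's. All four shafts are alike.
- post1 (a point): A shaft of the tank: on its axis, 3 mm above the grille, within its groove. The groove runs from the grille surface up to 11 mm above it and is 14 mm in diameter there; above it the shaft is 20 mm in diameter up to 25 mm above the grille. Axes as the tank's. All four shafts are alike.
- post2 (a point): A shaft of the tank: on its axis, 3 mm above the grille, within its groove. The groove runs from the grille surface up to 11 mm above it and is 14 mm in diameter there; above it the shaft is 20 mm in diameter up to 25 mm above the grille. Axes as the tank's. All four shafts are alike.
- post3 (a point): A shaft of the tank: on its axis, 3 mm above the grille, within its groove. The groove runs from the grille surface up to 11 mm above it and is 14 mm in diameter there; above it the shaft is 20 mm in diameter up to 25 mm above the grille. Axes as the tank's. All four shafts are alike.
- clip0_tab (a point): Centre of the upright grip tab of a spring clip (None all the time if this clip is absent). Tab: 20 mm (x) by 12 mm (y), top 42 mm above the clip's underside; this point is 25 mm above the underside and 34 mm behind (-x) the eye. x points from the tab to the open mouth, z is up. The clip is 50 g, most of it in its low steel base: all parts but the tab are only 5 mm high; under the tab is a foot 40 mm wide (y) and as long as the tab, the jaw end is 24 mm wide.
- clip0_eye (a point): Centre of the same clip's eye, which must come onto a shaft's axis: 2.5 mm above the underside. Two sprung steel jaws reach 11 mm ahead (+x) of it; their inward lips leave a mouth 10 mm wide at 7 mm ahead of the eye, and spring apart to let the 14 mm groove floor through when the clip is pushed along its +x with about 5 to 15 N; then they close behind it. Loose play when seated is about 1 mm.
- clip1_tab (a point): Centre of the upright grip tab of a spring clip (None all the time if this clip is absent). Tab: 20 mm (x) by 12 mm (y), top 42 mm above the clip's underside; this point is 25 mm above the underside and 34 mm behind (-x) the eye. x points from the tab to the open mouth, z is up. The clip is 50 g, most of it in its low steel base: all parts but the tab are only 5 mm high; under the tab is a foot 40 mm wide (y) and as long as the tab, the jaw end is 24 mm wide.
- clip1_eye (a point): Centre of the same clip's eye, which must come onto a shaft's axis: 2.5 mm above the underside. Two sprung steel jaws reach 11 mm ahead (+x) of it; their inward lips leave a mouth 10 mm wide at 7 mm ahead of the eye, and spring apart to let the 14 mm groove floor through when the clip is pushed along its +x with about 5 to 15 N; then they close behind it. Loose play when seated is about 1 mm.
- clip2_tab (a point): Centre of the upright grip tab of a spring clip (None all the time if this clip is absent). Tab: 20 mm (x) by 12 mm (y), top 42 mm above the clip's underside; this point is 25 mm above the underside and 34 mm behind (-x) the eye. x points from the tab to the open mouth, z is up. The clip is 50 g, most of it in its low steel base: all parts but the tab are only 5 mm high; under the tab is a foot 40 mm wide (y) and as long as the tab, the jaw end is 24 mm wide.
- clip2_eye (a point): Centre of the same clip's eye, which must come onto a shaft's axis: 2.5 mm above the underside. Two sprung steel jaws reach 11 mm ahead (+x) of it; their inward lips leave a mouth 10 mm wide at 7 mm ahead of the eye, and spring apart to let the 14 mm groove floor through when the clip is pushed along its +x with about 5 to 15 N; then they close behind it. Loose play when seated is about 1 mm.
- clip3_tab (a point): Centre of the upright grip tab of a spring clip (None all the time if this clip is absent). Tab: 20 mm (x) by 12 mm (y), top 42 mm above the clip's underside; this point is 25 mm above the underside and 34 mm behind (-x) the eye. x points from the tab to the open mouth, z is up. The clip is 50 g, most of it in its low steel base: all parts but the tab are only 5 mm high; under the tab is a foot 40 mm wide (y) and as long as the tab, the jaw end is 24 mm wide.
- clip3_eye (a point): Centre of the same clip's eye, which must come onto a shaft's axis: 2.5 mm above the underside. Two sprung steel jaws reach 11 mm ahead (+x) of it; their inward lips leave a mouth 10 mm wide at 7 mm ahead of the eye, and spring apart to let the 14 mm groove floor through when the clip is pushed along its +x with about 5 to 15 N; then they close behind it. Loose play when seated is about 1 mm.
Mind the look-alikes: they are no part of the job. What is shaped like the part that bears clip2_tab but black, pink or turquoise is not meant.

How it is judged:
On the way, in this order (a step that is already met when the one before it is completed fails the run):
1. every clip present is seated in a shaft's groove, both caps still standing proud ((distance between clip0_eye and post0 below 0.004 m or distance between clip0_eye and post1 below 0.004 m or distance between clip0_eye and post2 below 0.004 m or distance between clip0_eye and post3 below 0.004 m) and angle between each of clip0_eye, clip1_eye, clip2_eye, clip3_eye's own z axis and vertical below 0.2 rad and (distance between clip1_eye and post0 below 0.004 m or distance between clip1_eye and post1 below 0.004 m or distance between clip1_eye and post2 below 0.004 m or distance between clip1_eye and post3 below 0.004 m) and (distance between clip2_eye and post0 below 0.004 m or distance between clip2_eye and post1 below 0.004 m or distance between clip2_eye and post2 below 0.004 m or distance between clip2_eye and post3 below 0.004 m) and (distance between clip3_eye and post0 below 0.004 m or distance between clip3_eye and post1 below 0.004 m or distance between clip3_eye and post2 below 0.004 m or distance between clip3_eye and post3 below 0.004 m) and value of joint each of cap0, cap1 below 0.004 m), for 0.2 s.
2. both caps are home, with the seating block standing squarely on one of them (value of joint each of cap0, cap1 above 0.0065 m and angle between block_grip's own z axis and vertical below 0.12 rad and (contact force between block and cap0 above 0.5 N or contact force between block and cap1 above 0.5 N)), for 0.1 s.
3. the block stands upright on the mat again (angle between block_grip's own z axis and vertical below 0.12 rad and x of block_grip in the frame of mat between -0.15 and 0.15 m and y of block_grip in the frame of mat between -0.14 and 0.14 m and z of block_grip in the frame of mat between 0.044 and 0.053 m), for 0.2 s.
At the end, for the whole second after the job is handed in: Every clip present has its eye within 4 mm of a shaft's groove point and is level within 0.2 rad; both caps are pressed at least 6.5 mm; the block stands upright (within 0.12 rad) on the mat (all of step 3 and (distance between clip0_eye and post0 below 0.004 m or distance between clip0_eye and post1 below 0.004 m or distance between clip0_eye and post2 below 0.004 m or distance between clip0_eye and post3 below 0.004 m) and angle between each of clip0_eye, clip1_eye, clip2_eye, clip3_eye's own z axis and vertical below 0.2 rad and (distance between clip1_eye and post0 below 0.004 m or distance between clip1_eye and post1 below 0.004 m or distance between clip1_eye and post2 below 0.004 m or distance between clip1_eye and post3 below 0.004 m) and (distance between clip2_eye and post0 below 0.004 m or distance between clip2_eye and post1 below 0.004 m or distance between clip2_eye and post2 below 0.004 m or distance between clip2_eye and post3 below 0.004 m) and (distance between clip3_eye and post0 below 0.004 m or distance between clip3_eye and post1 below 0.004 m or distance between clip3_eye and post2 below 0.004 m or distance between clip3_eye and post3 below 0.004 m) and value of joint each of cap0, cap1 above 0.0065 m); the robot touches nothing.
It fails at once if the gripper or arm pushes a cap itself (over 3 N) (contact force between any of the fingers, the arm and cap0 above 3 N or contact force between any of the fingers, the arm and cap1 above 3 N).
It fails at once if the tissues is moved more than 25 mm (distance of tissues from where it was at the start of the episode above 0.025 m).
It fails at once if the jar is moved more than 25 mm (distance of jar from where it was at the start of the episode above 0.025 m).
It fails at once if the tub is moved more than 25 mm (distance of tub from where it was at the start of the episode above 0.025 m).
Of clip0, clip1, clip2, clip3 only 3 to 4 are there at a start; the rules pass over those that are not, and their reading is None.
At some moment in a run one of clip0, clip1, clip2, clip3, block may be knocked a few centimetres aside while the robot is not near it.
It also fails if it takes over 208 s, if anything falls off the work surface, if the arm or the gripper's body presses on something with over 40 N, if the wrist force passes 120 N, or if a joint passes its speed limit or range.

## Robot

A 7-joint arm with a two-finger parallel gripper is mounted at the origin on the work surface. World frame = base frame: x ahead of the robot, y to its left, z up, the work surface at z = 0. Lengths are in m, angles in rad, forces in N, time in s.
With the tool pointing down it reaches from about 0.425 to 0.875 m from the base axis. Payload 4.7 kg.
Tool frame: the origin (TCP) lies midway between the tips of the shut fingers; the grasp point (between the pads) lies 19 mm behind it; z points along the fingers, y is the direction in which the jaws open and shut (so a half turn about z gives the same grasp; the last joint's range is limited). The gripper opens to 87 mm and grips with 3 to 60 N. Pads are 19 mm wide; open, the fingers measure 117 mm over their backs; the gripper's body (75 mm by 190 mm) begins 51 mm behind the grasp point.
Start: joints at [-1.23, 0.321, -0.07, 1.45, 0.023, 1.371, -0.057], TCP at [0.209, 0.616, 0.223] pointing down, gripper open.
Joint ranges: [-2.86, 2.86], [-0.3, 2.09], [-1.38, 1.24], [0.06, 2.45], [-1.56, 4.7], [0.09, 2.05], [-2.69, 2.69]. Speed limits (rad/s): [2.57, 2.57, 3.14, 3.14, 3.14, 3.14, 3.14].

## Interface

Orientations are given as a rotation vector (axis times angle).
In Python, from bench import get_state, eyes, job gives the robot as it stands. The module is installed in compiled form; this text tells all that it offers.
- The arm moves only by the shell command python3 -m jog 'ROWS' [FORCE]. ROWS is JSON, a list that holds one entry, the list of rows, each a list of 5 numbers: the opening, from 0 (shut) to 1 (fully open), then the shift along the tool's x, y, z in units of 40 mm (1.0 is 40 mm), then the turn about the tool's z in units of 5 degrees (1.0 is 5 degrees). In form: [[[jaw, dx, dy, dz, turn], ...]]. A call has 1 to 10 rows; each row shifts and turns the commanded pose from where the row before left it, along the tool's axes as they then stand; what a row does not reach is not made up. A row lasts 1/8 s, in which the tool goes at most 62.5 mm and 10.7 degrees, less where a joint would pass 70% of its speed; a pose out of reach is approached as far as the arm can. A call is refused whole if a number of a shift passes 1 or a number of a turn 1, either way. A call with a gripper value outside its range is refused whole. The fingers move at their own pace and stop on an object; FORCE is the grip in N (left out, the last holds). Time passes only in rows, so rows that do not move let the fingers close. It gives the time, the measured TCP pose, the force and the opening at its end, in the units of the state.
- get_state(): the state, without advancing time (a new reading comes with each control period).
- eyes.get_image(name): name is "scene" or "top" or "wrist"; returns (picture, depth): 420x560x3 uint8, red, green, blue; 420x560 float32, m along the optical axis (not along the pixel's ray), 0 where there is no reading.
- eyes.camera_params(name): a dict with "camera_matrix" (3x3 intrinsics, pixels), "pose" (4x4, takes a point from camera to world coordinates); the wrist camera has in their place "mount" (4x4, takes a point from camera to tool coordinates, whose origin is the TCP and whose axes are the flange's). Camera axes: x right, y down, z forward; pixel columns grow to the right and rows downward; lengths in m; the calibration is good to about 2 mm. A picture is of the moment at which its call begins: read the wrist's pose just before it. camera_params takes no time and is no camera call.
- job.close_job(): hands the job in, once; it reports no verdict.
The state is a dict: "time": time; "joint_positions": joint angles; "qd": joint speeds; "joint_torque": joint torques, N m; "position": TCP position; "tool_rot": TCP orientation; "ft_force": force on the tool from outside, world axes, zero at the start; "torque": the same for the moment, N m; "grip_width": opening from 0.0 (shut) to 1.0 (fully open).
Only numpy, scipy, OpenCV 4.12 (cv2) and the standard library are available. Lean on these libraries where they do the work, as an engineer would, in place of code of your own. Each camera call takes 0.05 s, during which the arm holds its last target. There are 200 camera calls.

## Working session

There is one attempt and no reset: what is moved stays moved. The work goes in short steps, Python scripts to look and compute and a shell command to move; the robot and the scene stay as the last step left them, time stands still between calls to the robot, and variables do not carry over. Pictures are saved under pics/ and viewed, about 12 in all and at most 16, crops included, and the job is handed in when it is done.

```bash
mkdir -p pics; cat > h.py <<'E'
import numpy as np, cv2
from scipy.spatial.transform import Rotation as R
from bench import get_state, eyes, job
def tool(s=None):
    s=s or get_state(); T=np.eye(4); T[:3,:3]=R.from_rotvec(s["tool_rot"]).as_matrix(); T[:3,3]=s["position"]; return T
def grab(name,fn=None):
    T0=tool(); im,d=eyes.get_image(name); p=eyes.camera_params(name)
    T=p["pose"] if "pose" in p else T0@np.array(p["mount"])
    K=np.array(p["camera_matrix"]); T=np.array(T)
    if fn: cv2.imwrite("pics/"+fn+".png",im[:,:,::-1]); np.savez("pics/"+fn+".npz",im=im,d=d,K=K,T=T)
    return im,d,K,T
def load(fn): z=np.load("pics/"+fn+".npz"); return z["im"],z["d"],z["K"],z["T"]
def cloud(d,K,T):
    v,u=np.mgrid[:d.shape[0],:d.shape[1]]
    P=np.stack([(u-K[0,2])/K[0,0]*d,(v-K[1,2])/K[1,1]*d,d],-1)
    W=P@T[:3,:3].T+T[:3,3]; W[d==0]=np.nan; return W
def proj(p,K,T):
    c=T[:3,:3].T@(np.array(p)-T[:3,3]); return (K@c/c[2])[:2]
def ray(u,v,z,K,T):
    r=T[:3,:3]@np.array([(u-K[0,2])/K[0,0],(v-K[1,2])/K[1,1],1]); return T[:3,3]+r*(z-T[2,3])/r[2]
def togo(xyz,yaw=None):
    "shift in tool axes, units of 40 mm, then turn units of 5deg (tool x axis heading yaw)"
    T=tool(); d=T[:3,:3].T@(np.array(xyz)-T[:3,3])/0.04
    y0=np.arctan2(T[1,0],T[0,0]); print("now",T[:3,3].round(4),"yaw",np.degrees(y0).round(2),"shift",d.round(3), "n",np.abs(d).max().round(2))
    if yaw is not None:
        t=-(np.radians(yaw)-y0); t=(t+np.pi)%(2*np.pi)-np.pi; print("turn units",(np.degrees(t)/5).round(2))
E
python3 - <<'E'
from h import *
s=get_state(); print(s); print(tool().round(3))
for n in ["scene","top","wrist"]:
    im,d,K,T=grab(n,n+"0"); print(n,K.round(1).tolist(),T.round(3).tolist())
a=cv2.imread("pics/top0.png"); cv2.imwrite("pics/top0b.png",cv2.resize(a,(800,600),interpolation=cv2.INTER_CUBIC))
E
```

```text
{'time': 0.0, 'joint_positions': array([-1.2298623 ,  0.32184105, -0.07005686,  1.45166624,  0.02261138,
        1.3707584 , -0.05686083]), 'qd': array([ 0.00015272,  0.0012072 , -0.00105529, -0.00025921,  0.00033382,
       -0.0003022 , -0.00022267]), 'joint_torque': array([-1.76418282e-03, -4.91292429e+01, -4.04916890e-01, -3.12526774e+01,
       -6.40500477e-02,  4.34371771e-02,  2.00525628e-04]), 'position': array([0.20857487, 0.61506057, 0.22145395]), 'tool_rot': array([-5.11005893e-01, -3.09955802e+00,  2.94785861e-03]), 'ft_force': array([-0.73169961, -0.70252099, -0.99872074]), 'torque': array([0.05227994, 0.04604515, 0.04682805]), 'grip_width': 1.0032331271486552}
[[-0.947  0.321 -0.     0.209]
 [ 0.321  0.947 -0.002  0.615]
 [-0.    -0.002 -1.     0.221]
 [ 0.     0.     0.     1.   ]]
scene [[509.0, 0.0, 275.3], [0.0, 509.0, 210.3], [0.0, 0.0, 1.0]] [[-0.868, 0.281, -0.408, 1.067], [0.496, 0.461, -0.736, 0.927], [-0.019, -0.842, -0.54, 0.756], [0.0, 0.0, 0.0, 1.0]]
top [[413.7, 0.0, 276.7], [0.0, 413.7, 211.1], [0.0, 0.0, 1.0]] [[-0.009, -0.99, 0.138, 0.4], [-0.999, 0.013, 0.031, -0.022], [-0.032, -0.137, -0.99, 1.158], [0.0, 0.0, 0.0, 1.0]]
wrist [[315.9, 0.0, 280.6], [0.0, 315.9, 204.7], [0.0, 0.0, 1.0]] [[0.321, 0.914, 0.249, 0.14], [0.947, -0.309, -0.086, 0.64], [-0.002, 0.264, -0.965, 0.383], [0.0, 0.0, 0.0, 1.0]]
```

View pics/top0b.png

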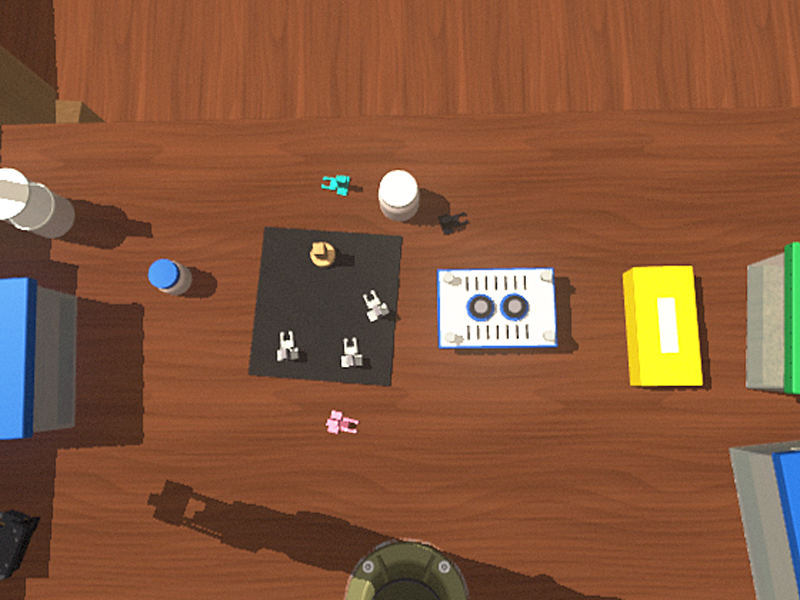

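View pics/scene0.png

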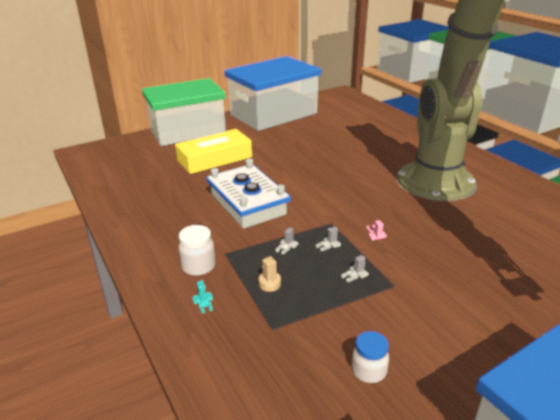

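The top view (enlarged 800x600) shows three grey steel clips on the mat at (288,347), (351,352) and (375,305), with mouths roughly up. The block is at (322,254). The tank is at (497,308), with caps at (481,307) and (515,307). The look-alikes are turquoise (336,184), black (453,221) and pink (341,422), all off the mat and the wrong colour. I'll measure these, then go over with the wrist camera.

```bash
python3 - <<'E'
from h import *
im,d,K,T=load("top0"); W=cloud(d,K,T); k=560/800
for n,(u,v,h) in dict(c288=(288,347,22),c351=(351,352,22),c375=(375,305,22),block=(322,254,22)).items():
    u,v,h=int(u*k),int(v*k),int(h*k); w=W[v-h:v+h,u-h:u+h].reshape(-1,3); z=w[:,2]; base=np.nanmedian(z)
    hi=w[z>0.035]; lo=w[(z>0.006)]; print(n,"mat z",base.round(4),"top",np.nanmax(z).round(4),"hi",np.nanmean(hi,0).round(3),len(hi))
# tank: grille region
w=W[int(262*k):int(355*k),int(430*k):int(565*k)].reshape(-1,3); g=w[(w[:,2]>0.05)]
gg=g[abs(g[:,2]-np.median(g[:,2]))<.006]; print("grille",np.median(g[:,2]),cv2.minAreaRect((gg[:,:2]*1000).astype(np.float32)))
p=g[g[:,2]>.075]; print("high",len(p)); 
l,cc=cv2.kmeans(p[:,:2].astype(np.float32),4,None,(3,50,1e-6),5,cv2.KMEANS_PP_CENTERS)[1:]; print(cc,p[:,2].max())
for n in["jar","tub"]:pass
im,d,K,T=load("scene0")
for n,p in dict(tankc=(.46,-.18,.06)).items(): print(proj(p,K,T))
E
```

```text
c288 mat z 0.0048 top 0.0496 hi [0.458 0.226 0.045] 41
c351 mat z 0.0047 top 0.0496 hi [0.445 0.101 0.046] 33
c375 mat z 0.0047 top 0.0523 hi [0.538 0.049 0.045] 34
block mat z 0.005 top 0.075 hi [0.652 0.155 0.065] 100
grille 0.060758071330726526 ((539.1119384765625, -175.38082885742188), (150.412841796875, 219.8098602294922), 0.12864156067371368)
high 470
[[ 0.5931749  -0.08491182]
 [ 0.55265874 -0.22101825]
 [ 0.5244639  -0.12965184]
 [ 0.4839969  -0.2645877 ]] 0.09039253255224655
[272.35459047 176.63578999]
```

```bash
python3 - <<'E'
from h import *
togo((.48,.15,.2),180)
E
```

```text
now [0.2086 0.6152 0.2217] yaw 161.28 shift [-10.16   -8.835   0.557] n 10.16
turn units -3.74
```

```bash
python3 -m jog '[[[1,-0.4,-0.35,0,0],[1,-0.8,-0.7,0,0],[1,-0.8,-0.7,0,0],[1,-0.8,-0.7,0,0],[1,-0.8,-0.7,0,0],[1,-0.8,-0.7,0,0],[1,-0.8,-0.7,0,0],[1,-0.8,-0.7,0.1,0],[1,-0.8,-0.7,0.1,0],[1,-0.8,-0.7,0.1,0]]]' 20; python3 -m jog '[[[1,-0.8,-0.7,0.1,0],[1,-0.8,-0.7,0.1,0],[1,-0.8,-0.7,0,0],[1,-0.5,-0.4,0,0],[1,0,0,0,-1],[1,0,0,0,-1],[1,0,0,0,-1],[1,0,0,0,-0.75],[1,0,0,0,0],[1,0,0,0,0]]]'; python3 - <<'E'
from h import *
print(tool().round(3)); im,d,K,T=grab("wrist","w1")
a=cv2.imread("pics/w1.png"); cv2.imwrite("pics/w1b.png",cv2.resize(a,(800,600),interpolation=cv2.INTER_CUBIC))
E
```

```text
time: 1.4
position: [0.4118, 0.2632, 0.2105]
tool_rot: [0.513, 3.099, 0.001]
ft_force: [0.4, 0.2, 0.3]
grip_width: 0.999
time: 2.65
position: [0.4887, 0.1334, 0.2026]
tool_rot: [-0.002, -3.142, -0.0]
ft_force: [-0.2, -0.6, 0.1]
grip_width: 0.997
[[-1.     0.002 -0.     0.489]
 [ 0.002  1.     0.     0.133]
 [ 0.     0.    -1.     0.203]
 [ 0.     0.     0.     1.   ]]
```

View pics/w1b.png

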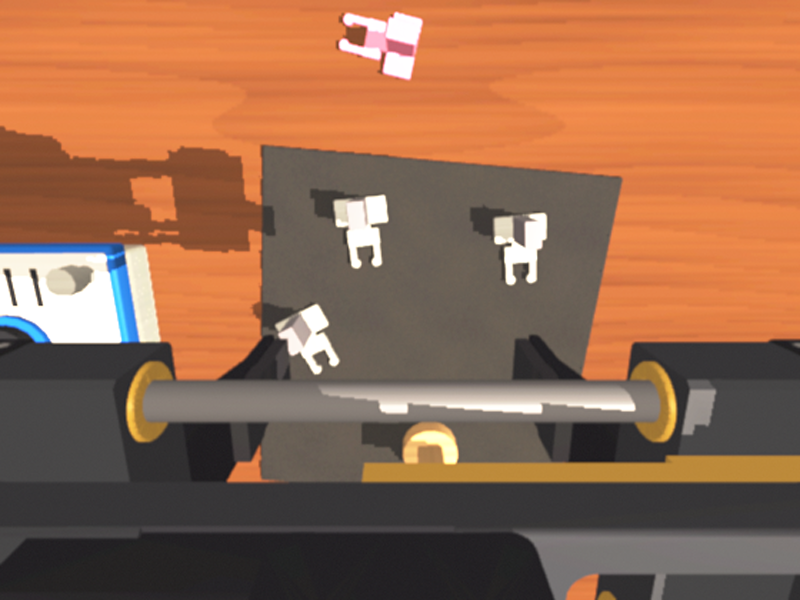

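The wrist view (enlarged) shows the three steel-grey clips at (361,228), (521,245) and (308,335), mouths down in the picture. The pink look-alike at (385,45) is off the mat. These three match the grey clips in the top view.

```bash
cat > clip.py <<'E'
from h import *
from scipy.optimize import minimize
def clip(W,c,z0=0.004):
    m=np.isfinite(W[...,0])&(np.hypot(W[...,0]-c[0],W[...,1]-c[1])<.06); p=W[m]
    top=p[(p[:,2]>z0+.038)]; base=p[(p[:,2]>z0+.0025)&(p[:,2]<z0+.009)]
    r=cv2.minAreaRect((top[:,:2]*1000).astype(np.float32)); tc=np.array(r[0])/1000
    zt=np.median(top[:,2])
    # grid template of base footprint, compare with points (points inside & template covered)
    g=np.array([(x,y) for x in np.arange(-43,-24,2) for y in np.arange(-19,20,2)]+[(x,y) for x in np.arange(-24,11,2) for y in np.arange(-11,12,2) if not(x>-8 and abs(y)<6)])/1000.
    from scipy.spatial import cKDTree
    pts=p[p[:,2]>z0+.0025][:,:2]; t=cKDTree(pts)
    def f(q,full=0):
        c,s=np.cos(q[2]),np.sin(q[2]); R2=np.array([[c,-s],[s,c]]); e=q[:2]/1000
        l=(pts-e)@R2; 
        o1=np.maximum(np.maximum(-44e-3-l[:,0],l[:,0]-11e-3),0)+np.maximum(abs(l[:,1])-np.where(l[:,0]<-.024,.020,.012),0)
        dd=t.query(g@R2.T+e)[0]
        return np.minimum(o1,.01).mean()*1e3+np.minimum(dd,.008).mean()*1e3
    b=pts.mean(0); best=None
    for a in np.radians(np.arange(0,360,30)):
        x0=np.r_[(tc+.034*np.array([np.cos(a),np.sin(a)]))*1000,a]
        q=minimize(f,x0,method="Nelder-Mead",options=dict(initial_simplex=x0+np.vstack([np.zeros(3),np.diag([4,4,.2])]),maxiter=300))
        if best is None or q.fun<best.fun: best=q
    e=best.x[:2]/1000; yaw=np.degrees(best.x[2])%360; tab=e-.034*np.array([np.cos(best.x[2]),np.sin(best.x[2])])
    print("eye",e.round(4),"tab",tab.round(4),"topc",tc.round(4),"rect",np.round(r[1],1),round(r[2],1),"yaw",round((yaw+180)%360-180,1),"ztop",zt.round(4),"cost",round(best.fun,2),"zbase",np.median(base[:,2]).round(4))
    return tab,tc,yaw,zt
E
python3 - <<'E'
from clip import *
im,d,K,T=load("w1"); W=cloud(d,K,T)
for c in [(.458,.226),(.445,.101),(.538,.049)]: clip(W,c)
print("mat z",np.nanmedian(W[270//1:300,350:380,2]), np.nanmedian(W[200:230,220:320,2]))
im,d,K,T=load("top0"); W=cloud(d,K,T)
for c in [(.458,.226),(.445,.101),(.538,.049)]: clip(W,c)
E
```

```text
eye [0.4926 0.1909] tab [0.4591 0.1853] topc [0.474  0.2007] rect [49.8 67.3] 4.0 yaw 9.5 ztop 0.2955 cost 1.51 zbase 0.0082
eye [0.4564 0.1202] tab [0.4679 0.0881] topc [0.4593 0.107 ] rect [ 59.9 100.5] 23.3 yaw 109.6 ztop 0.3075 cost 2.91 zbase 0.0081
eye [0.5704 0.066 ] tab [0.5387 0.0538] topc [0.5226 0.0697] rect [21.3 68.9] 45.1 yaw 21.1 ztop 0.2508 cost 4.54 zbase 0.0081
mat z 0.2886064932069671 0.003194014642923959
eye [0.4918 0.229 ] tab [0.458  0.2256] topc [0.4582 0.2257] rect [19.  11.1] 0.3 yaw 5.7 ztop 0.0457 cost 5.72 zbase 0.0078
eye [0.4777 0.1033] tab [0.4439 0.1001] topc [0.4448 0.1011] rect [16.3 11.2] 0.0 yaw 5.5 ztop 0.0458 cost 5.94 zbase 0.0078
eye [0.5678 0.0644] tab [0.5376 0.0489] topc [0.5386 0.0486] rect [18.9 10.9] 26.1 yaw 27.1 ztop 0.0455 cost 5.44 zbase 0.008
```

```bash
sed -i 's/<.06); p=W\[m\]/<.055)\&(W[...,2]<z0+.055); p=W[m]/' clip.py; python3 - <<'E'
from clip import *
im,d,K,T=load("w1"); W=cloud(d,K,T)
for c in [(.458,.226),(.445,.101),(.538,.049)]: clip(W,c)
E
```

```text
eye [0.4948 0.2306] tab [0.461  0.2272] topc [0.4616 0.2276] rect [20.2 11.8] 4.4 yaw 5.8 ztop 0.045 cost 0.92 zbase 0.0082
eye [0.4813 0.106 ] tab [0.4475 0.1025] topc [0.4478 0.1027] rect [20. 12.] 4.6 yaw 5.8 ztop 0.0451 cost 0.59 zbase 0.0081
eye [0.5704 0.066 ] tab [0.5387 0.0537] topc [0.5412 0.0513] rect [19.6 12.1] 26.5 yaw 21.2 ztop 0.045 cost 1.22 zbase 0.0081
```

```bash
python3 - <<'E'
from h import *
togo((.4478,.1027,.0135),184.8)
E
```

```text
now [0.4888 0.1336 0.2026] yaw 179.94 shift [ 1.025 -0.775  4.727] n 4.73
turn units -0.97
```

```bash
python3 -m jog '[[[0.5,0.5,-0.4,0.3,0],[0.5,0.525,-0.375,0.9,0],[0.5,0,0,1,-0.97],[0.5,0,0,1,0],[0.5,0,0,0.5,0],[0.5,0,0,0,0]]]'; python3 - <<'E'
from h import *
togo((.4478,.1027,.0135),184.8)
E
```

```text
time: 3.45
position: [0.4466, 0.1025, 0.0532]
tool_rot: [0.133, -3.135, 0.002]
ft_force: [-0.3, 0.2, 0.1]
grip_width: 0.514
now [0.4466 0.1025 0.0532] yaw -175.16 shift [-0.035  0.004  0.993] n 0.99
turn units 0.01
```

```bash
python3 -m jog '[[[0.5,-0.03,0,0.5,0],[0.5,0,0,0.48,0],[0.5,0,0,0,0],[0,0,0,0,0],[0,0,0,0,0],[0,0,0,0,0],[0,0,0,0,0],[0,0,0,0,0]]]' 30; python3 -m jog '[[[0,0,0,-1,0],[0,0,0,-1,0],[0,0,0,-1,0],[0,0,0,-1,0],[0,0,0,0,0]]]';  python3 - <<'E'
from h import *
togo((.56,-.17,.2),180)
E
```

```text
time: 4.45
position: [0.4494, 0.1033, 0.0157]
tool_rot: [-0.134, 3.138, 0.0]
ft_force: [0.2, -0.3, 3.7]
grip_width: 0.135
time: 5.08
position: [0.4513, 0.1039, 0.1784]
tool_rot: [-0.133, 3.133, 0.004]
ft_force: [0.3, -0.2, -1.8]
grip_width: 0.13
now [0.4513 0.1039 0.1784] yaw -175.12 shift [-2.129 -7.053 -0.543] n 7.05
turn units 0.98
```

```bash
python3 -m jog '[[[0,-0.1,-0.4,-0.2,0],[0,-0.25,-0.9,-0.3,0],[0,-0.25,-0.9,0,0],[0,-0.25,-0.9,0,0],[0,-0.25,-0.9,0,0],[0,-0.25,-0.9,0,0],[0,-0.25,-0.9,0,0],[0,-0.25,-0.8,0,0],[0,-0.25,-0.4,0,0],[0,0,0,0,0.98]]]'; python3 -m jog '[[[0,0,0,0,0],[0,0,0,0,0]]]'; python3 - <<'E'
from h import *
print(tool().round(4)[:3,3],get_state()["ft_force"]); im,d,K,T=grab("wrist","w2"); W=cloud(d,K,T)
a=cv2.imread("pics/w2.png"); cv2.imwrite("pics/w2b.png",cv2.resize(a,(800,600),interpolation=cv2.INTER_CUBIC))
m=np.isfinite(W[...,2])
def near(x,y,r,lo,hi): return W[m&(np.hypot(W[...,0]-x,W[...,1]-y)<r)&(W[...,2]>lo)&(W[...,2]<hi)]
for p in [(.594,-.0855),(.484,-.0855),(.594,-.2655),(.484,-.2655)]:
    q=near(*p,.016,.080,.095); 
    if len(q)>5: print("post",p,len(q),cv2.minEnclosingCircle((q[:,:2]*1000).astype(np.float32)),np.median(q[:,2]).round(4))
g=W[m&(abs(W[...,2]-.06)<.003)&(abs(W[...,0]-.54)<.09)&(abs(W[...,1]+.175)<.13)]; print("grille z",np.median(g[:,2]),cv2.minAreaRect((g[:,:2]*1000).astype(np.float32)))
E
```

```text
time: 6.32
position: [0.5556, -0.1721, 0.1939]
tool_rot: [-0.01, -3.138, 0.004]
ft_force: [-0.6, -0.3, -1.0]
grip_width: 0.137
time: 6.58
position: [0.5561, -0.1689, 0.1947]
tool_rot: [0.001, -3.14, 0.0]
ft_force: [0.2, -0.4, -0.6]
grip_width: 0.139
[ 0.5561 -0.1689  0.1947] [ 0.22198541 -0.41510062 -0.64626602]
post (0.594, -0.0855) 64 ((590.4228515625, -84.62271118164062), 7.179305553436279) 0.0836
post (0.484, -0.0855) 469 ((486.7546691894531, -83.90057373046875), 10.185298919677734) 0.0841
post (0.594, -0.2655) 66 ((590.43212890625, -262.86871337890625), 7.292984962463379) 0.0835
post (0.484, -0.2655) 473 ((487.0816955566406, -263.5226135253906), 10.134114265441895) 0.0841
grille z 0.05912025176675295 ((540.60400390625, -173.45582580566406), (146.86709594726562, 218.62220764160156), 0.30543357133865356)
```

View pics/w2b.png

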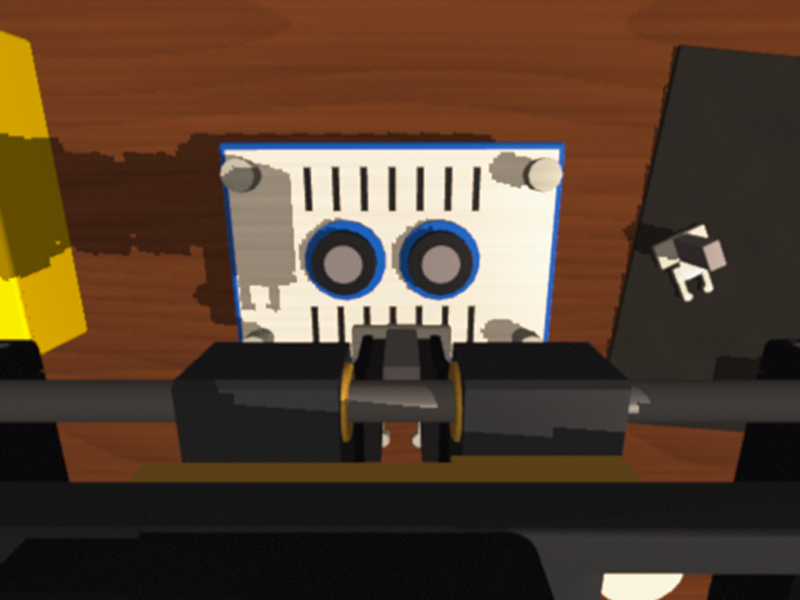

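```bash
cat > held.py <<'E'
from h import *
def held(fn,T0):
    im,d,K,T=load(fn); W=cloud(d,K,T); X=(W-T0[:3,3])@T0[:3,:3]; m=np.isfinite(X[...,0])
    p=X[m&(abs(X[...,1])<.022)&(X[...,2]>-.006)&(X[...,2]<.02)&(X[...,0]<.03)&(X[...,0]>-.07)]
    print("n",len(p),"x range",np.percentile(p[:,0],[0.5,99.5]).round(4)); 
    t=p[p[:,0]<-.033]; print("tips n",len(t),"x",t[:,0].min().round(4) if len(t) else 0,"y",(np.percentile(t[:,1],[1,99])).round(4) if len(t) else 0,"z",np.median(t[:,2]).round(4) if len(t) else 0)
    f=p[p[:,0]>-.005]; print("foot n",len(f),"x",np.percentile(f[:,0],[1,99]).round(4),"y",np.percentile(f[:,1],[1,99]).round(4),"z",np.median(f[:,2]).round(4))
    b=X[m&(abs(X[...,1])<.006)&(X[...,2]>-.040)&(X[...,2]<-.026)&(abs(X[...,0])<.02)]
    if len(b): print("tab top n",len(b),"x",np.percentile(b[:,0],[1,99]).round(4),"z",np.median(b[:,2]).round(4))
E
python3 - <<'E'
from held import *
T=load("w2")[3]; M=np.array(eyes.camera_params("wrist")["mount"]); held("w2",T@np.linalg.inv(M))
E
```

```text
n 1126 x range [-0.0415  0.0121]
tips n 114 x -0.043 y [-0.0064  0.0089] z 0.008
foot n 1010 x [-0.0016  0.0121] y [-0.0185  0.021 ] z 0.0075
tab top n 299 x [-0.0046  0.0121] z -0.0292
```

Wrist-frame measurements put the near posts at (.487,-.084) and (.487,-.2635), so the far posts are at x=.597. The held eye sits 32 mm ahead of the TCP. The first clip goes into the far-left post, pushed along +x.

```bash
python3 - <<'E'
from h import *
togo((.535,-.085,.075),180)
E
```

```text
now [ 0.5562 -0.1687  0.1949] yaw -179.95 shift [0.526 2.092 2.998] n 3.0
turn units 0.01
```

```bash
python3 -m jog '[[[0,0.17,0.7,0,0],[0,0.17,0.7,0,0],[0,0.18,0.69,0,0],[0,0,0,0.7,0],[0,0,0,0.7,0],[0,0,0,0.6,0],[0,0,0,0.5,0],[0,0,0,0.3,0],[0,0,0,0,0],[0,0,0,0,0]]]' 50; python3 - <<'E'
from h import *
togo((.535,-.085,.075),180); grab("wrist","w3"); from held import *; held("w3",tool())
im,d,K,T=load("w3"); W=cloud(d,K,T); m=np.isfinite(W[...,2])
for p in [(.487,-.084),(.597,-.084)]:
    q=W[m&(np.hypot(W[...,0]-p[0],W[...,1]-p[1])<.016)&(W[...,2]>.078)&(W[...,2]<.088)]
    if len(q): print(p,len(q),cv2.minEnclosingCircle((q[:,:2]*1000).astype(np.float32)),np.percentile(q[:,1],[1,99]))
g=W[m&(abs(W[...,2]-.06)<.004)&(abs(W[...,0]-.50)<.03)&(abs(W[...,1]+.1)<.03)];print(np.median(g[:,2]))
E
```

```text
time: 7.88
position: [0.5366, -0.0851, 0.0842]
tool_rot: [0.0, 3.14, 0.0]
ft_force: [-0.0, -0.9, -0.4]
grip_width: 0.13
now [ 0.5366 -0.0851  0.0842] yaw 179.99 shift [0.04  0.001 0.23 ] n 0.23
turn units -0.0
n 1259 x range [-0.0539  0.0122]
tips n 237 x -0.0563 y [-0.0063  0.009 ] z 0.0102
foot n 1018 x [-0.0014  0.0122] y [-0.0184  0.0211] z 0.0075
tab top n 291 x [0.0072 0.0122] z -0.0291
(0.487, -0.084) 1157 ((486.7352600097656, -83.7013168334961), 9.966207504272461) [-0.09268118 -0.0747615 ]
0.059196074442396024
```

```bash
python3 -m jog '[[[0,0,0,0.23,0],[0,0,0,0,0],[0,-0.2,0,0,0],[0,-0.1,0,0,0],[0,-0.05,0,0,0],[0,0,0,0,0]]]'; python3 -m jog '[[[0,-0.1,0,0,0],[0,-0.1,0,0,0],[0,-0.1,0,0,0],[0,0,0,0,0]]]';python3 -m jog '[[[0,-0.05,0,0,0],[0,-0.05,0,0,0],[0,0,0,0,0]]]'
```

```text
time: 8.68
position: [0.5501, -0.0851, 0.0741]
tool_rot: [-0.001, -3.142, 0.0]
ft_force: [0.8, 0.4, 0.1]
grip_width: 0.134
time: 9.18
position: [0.5609, -0.0847, 0.0733]
tool_rot: [-0.001, -3.139, -0.001]
ft_force: [-0.9, 1.1, -1.7]
grip_width: 0.134
time: 9.55
position: [0.5654, -0.085, 0.0742]
tool_rot: [-0.001, -3.14, -0.0]
ft_force: [-3.7, -0.8, 1.8]
grip_width: 0.131
```

```bash
python3 -m jog '[[[0,-0.06,0,0,0],[0,0,0,0,0]]]'; python3 -m jog '[[[0,0.08,0,0,0],[0,0.08,0,0,0],[0,0,0,0,0]]]'
```

```text
time: 9.8
position: [0.5656, -0.0851, 0.0737]
tool_rot: [-0.001, -3.136, -0.001]
ft_force: [-9.8, 0.8, 5.1]
grip_width: 0.136
time: 10.18
position: [0.5632, -0.0847, 0.0748]
tool_rot: [-0.0, 3.139, 0.0]
ft_force: [0.3, 0.9, -0.1]
grip_width: 0.134
```

```bash
python3 -m jog '[[[0,0.05,0,0,0],[0,0,0,0,0]]]'; python3 -m jog '[[[0,0.05,0,0,0],[0,0,0,0,0]]]'
```

```text
time: 10.42
position: [0.5619, -0.0848, 0.0751]
tool_rot: [0.0, 3.137, -0.0]
ft_force: [4.4, 0.5, 0.4]
grip_width: 0.132
time: 10.68
position: [0.5601, -0.0848, 0.0752]
tool_rot: [0.0, 3.137, -0.0]
ft_force: [4.5, 1.3, 1.5]
grip_width: 0.132
```

```bash
python3 -m jog '[[[0,-0.1,0,0,0],[0,-0.1,0,0,0],[0,-0.06,0,0,0],[0,0,0,0,0]]]'; python3 -m jog '[[[0,0.05,0,0,0],[0,0,0,0.03,0],[0,0,0,0,0]]]'; python3 -m jog '[[[0,0,0,0.03,0],[0,0,0,0,0]]]'
```

```text
time: 11.18
position: [0.5654, -0.0852, 0.073]
tool_rot: [-0.001, -3.135, -0.001]
ft_force: [-5.0, 0.2, 1.4]
grip_width: 0.136
time: 11.55
position: [0.5653, -0.0851, 0.0725]
tool_rot: [-0.001, -3.14, -0.0]
ft_force: [-4.3, 0.7, 0.3]
grip_width: 0.135
time: 11.8
position: [0.5654, -0.0851, 0.0718]
tool_rot: [-0.001, -3.14, -0.001]
ft_force: [-5.9, 0.9, 2.6]
grip_width: 0.135
```

```bash
python3 -m jog '[[[0.28,0,0,0,0],[0.28,0,0,0,0],[0.28,0,0,-0.4,0],[0.28,0,0,-1,0],[0.28,0,0,-1,0],[0.28,0,0,-1,0],[0.28,0,0,0,0]]]'; python3 - <<'E'
from clip import *
im,d,K,T=grab("top","t1"); W=cloud(d,K,T)
for c in [(.566,-.086),(.458,.226),(.538,.049)]: 
    try: clip(W,c,.06 if c[1]<0 else .004)
    except Exception as e: print(c,e)
T=tool(); print(T[:3,3])
togo((.541,.0513,.0135),206)
E
```

```text
time: 12.68
position: [0.5691, -0.0857, 0.2128]
tool_rot: [0.001, 3.133, 0.0]
ft_force: [0.4, 0.1, -0.2]
grip_width: 0.279
eye [0.034 0.   ] tab [0. 0.] topc [0. 0.] rect [0. 0.] 0.0 yaw 0.0 ztop nan cost nan zbase nan
eye [0.4912 0.2287] tab [0.4573 0.2257] topc [0.4583 0.2255] rect [19.1 12.1] 2.2 yaw 5.0 ztop 0.0461 cost 5.51 zbase 0.0077
eye [0.5684 0.0643] tab [0.5381 0.0489] topc [0.5385 0.0486] rect [18.5 10.9] 26.1 yaw 26.9 ztop 0.0467 cost 4.95 zbase 0.0082
[ 0.5677943  -0.08533561  0.21042616]
now [ 0.5678 -0.0853  0.2104] yaw 179.97 shift [0.697 3.414 4.921] n 4.92
turn units -5.21
  return _methods._mean(a, axis=axis, dtype=dtype,
  ret = ret.dtype.type(ret / rcount)
clip.py:18: RuntimeWarning: Mean of empty slice.
  b=pts.mean(0); best=None
  ret = um.true_divide(
clip.py:17: RuntimeWarning: Mean of empty slice.
  return np.minimum(o1,.01).mean()*1e3+np.minimum(dd,.008).mean()*1e3
```

```bash
python3 -m jog '[[[0.5,0.15,0.7,0,0],[0.5,0.15,0.7,0,0],[0.5,0.2,0.7,0.5,0],[0.5,0.2,0.7,1,0],[0.5,0,0.61,1,0],[0.5,0,0,1,-1],[0.5,0,0,0.3,-1],[0.5,0,0,0,-1],[0.5,0,0,0,-1],[0.5,0,0,0,-1]]]'; python3 -m jog '[[[0.5,0,0,0,-0.2],[0.5,0,0,0,0]]]'; python3 - <<'E'
from clip import *
im,d,K,T=grab("wrist","w4"); W=cloud(d,K,T); W[W[...,2]>.049]=np.nan
clip(W,(.541,.0513)); togo((.541,.0513,.0135),206)
E
```

```text
time: 13.98
position: [0.5376, 0.0512, 0.0549]
tool_rot: [0.683, -3.065, 0.0]
ft_force: [-0.3, -0.2, 0.5]
grip_width: 0.5
time: 14.22
position: [0.538, 0.0513, 0.0554]
tool_rot: [0.704, -3.061, 0.0]
ft_force: [1.2, 0.4, 0.1]
grip_width: 0.504
eye [0.5705 0.0653] tab [0.5403 0.0499] topc [0.5417 0.0509] rect [20.4 11.7] 26.0 yaw 27.0 ztop 0.045 cost 1.61 zbase 0.0081
now [0.5381 0.0513 0.0555] yaw -154.09 shift [-0.065 -0.032  1.05 ] n 1.05
turn units -0.02
```

```bash
python3 -m jog '[[[0.5,-0.08,-0.03,0.5,0],[0.5,0,0,0.5,0],[0.5,0,0,0,0],[0,0,0,0,0],[0,0,0,0,0],[0,0,0,0,0],[0,0,0,0,0],[0,0,0,0,0]]]' 50; python3 -m jog '[[[0,0,0,-1,0],[0,0,0,-1,0],[0,0,0,-1,0],[0,0,0,-1,1],[0,0,0,0,1],[0,0,0,0,1],[0,0,0,0,1],[0,0,0,0,1],[0,0,0,0,0.2],[0,0,0,0,0]]]';  python3 - <<'E'
from h import *
togo((.535,-.263,.195),180)
grab("wrist","w5"); from held import *; held("w5",tool())
E
```

```text
time: 15.28
position: [0.5421, 0.0518, 0.0162]
tool_rot: [-0.706, 3.06, 0.0]
ft_force: [0.3, 0.1, 1.8]
grip_width: 0.133
time: 16.52
position: [0.5417, 0.0518, 0.1757]
tool_rot: [0.001, -3.142, -0.0]
ft_force: [-0.0, 0.1, -0.5]
grip_width: 0.132
now [0.5417 0.0518 0.1757] yaw -179.96 shift [ 0.173 -7.869 -0.484] n 7.87
turn units 0.01
n 1084 x range [-0.0421  0.0116]
tips n 113 x -0.0429 y [-0.0064  0.009 ] z 0.0085
foot n 968 x [-0.0017  0.0116] y [-0.0185  0.0211] z 0.0079
tab top n 273 x [0.0067 0.0115] z -0.0287
```

```bash
python3 -m jog '[[[0,0.03,-0.5,-0.2,0],[0,0.03,-0.9,-0.28,0],[0,0.03,-0.95,0,0],[0,0.03,-0.95,0,0],[0,0.03,-0.95,0,0],[0,0.03,-0.95,0,0],[0,0,-0.95,0,0],[0,0,-0.95,0,0],[0,0,-0.7,0,0],[0,0,0,0,0]]]'; python3 -m jog '[[[0,0,0,0,0],[0,0,0,0.7,0],[0,0,0,0.7,0],[0,0,0,0.6,0],[0,0,0,0.4,0],[0,0,0,0,0],[0,0,0,0,0]]]'; python3 - <<'E'
from h import *
togo((.535,-.2648,.0755),180); grab("wrist","w6"); from held import *; held("w6",tool())
im,d,K,T=load("w6"); W=cloud(d,K,T); m=np.isfinite(W[...,2])
for p in [(.487,-.264),(.487,-.084)]:
    q=W[m&(np.hypot(W[...,0]-p[0],W[...,1]-p[1])<.016)&(W[...,2]>.078)&(W[...,2]<.088)]
    if len(q): print(p,len(q),cv2.minEnclosingCircle((q[:,:2]*1000).astype(np.float32)))
E
```

```text
time: 17.82
position: [0.5326, -0.2649, 0.1957]
tool_rot: [-0.01, -3.142, 0.004]
ft_force: [0.1, 0.1, -0.4]
grip_width: 0.133
time: 18.7
position: [0.5352, -0.2603, 0.0999]
tool_rot: [-0.0, 3.14, -0.0]
ft_force: [0.3, 0.0, -1.0]
grip_width: 0.139
now [ 0.5352 -0.2603  0.0999] yaw -180.0 shift [ 0.005 -0.112  0.611] n 0.61
turn units 0.0
n 1261 x range [-0.0564  0.0117]
tips n 281 x -0.057 y [-0.0094  0.0091] z 0.0157
foot n 975 x [-0.0017  0.0117] y [-0.0183  0.0213] z 0.008
tab top n 270 x [0.0068 0.0117] z -0.0285
(0.487, -0.264) 965 ((487.01519775390625, -263.6670837402344), 9.989779472351074)
```

Aligned. Lower and push in.

```bash
python3 -m jog '[[[0,0,-0.11,0.3,0],[0,0,0,0.29,0],[0,0,0,0,0],[0,0,0,0,0]]]'; python3 -m jog '[[[0,-0.2,0,0,0],[0,-0.15,0,0,0],[0,-0.1,0,0,0],[0,-0.1,0,0,0],[0,-0.1,0,0,0],[0,-0.05,0,0,0],[0,-0.05,0,0,0],[0,0,0,0,0]]]'; python3 -m jog '[[[0,-0.08,0,0,0],[0,0,0,0,0]]]'
```

```text
time: 19.25
position: [0.5344, -0.2647, 0.0752]
tool_rot: [-0.001, -3.141, -0.0]
ft_force: [1.2, -0.3, -0.3]
grip_width: 0.131
time: 20.25
position: [0.565, -0.2647, 0.0754]
tool_rot: [0.0, 3.141, -0.0]
ft_force: [-0.5, 0.6, -0.5]
grip_width: 0.132
time: 20.5
position: [0.5653, -0.2648, 0.075]
tool_rot: [-0.002, -3.137, -0.002]
ft_force: [-6.7, 0.1, 2.7]
grip_width: 0.135
```

```bash
python3 -m jog '[[[0,0.05,0,0.05,0],[0,0,0,0.02,0],[0,0,0,0,0]]]'; python3 -m jog '[[[0.28,0,0,0,0],[0.28,0,0,0,0],[0.28,0,0,-0.4,0],[0.28,0,0,-1,0],[0.28,0,0,-1,0],[0.28,0,0,-1,0],[0.4,0.5,0.5,0,0],[0.4,0.5,0.9,0,0],[0.4,0.5,0.9,0,0],[0.4,0,0,0,0]]]';  python3 - <<'E'
from h import *
print(tool()[:3,3]); togo((.4616,.2276,.0135),184.5)
grab("wrist","w7"); im,d,K,T=grab("top","t2")
a=im[170:260,290:400][:,:,::-1]; b=cv2.imread("pics/w7.png"); cv2.imwrite("pics/t2b.png",cv2.resize(a,(770,600),interpolation=cv2.INTER_CUBIC))
E
```

```text
time: 20.88
position: [0.5652, -0.2649, 0.0725]
tool_rot: [-0.001, -3.141, 0.0]
ft_force: [-4.5, 0.0, 1.9]
grip_width: 0.132
time: 22.12
position: [0.5058, -0.1696, 0.2098]
tool_rot: [-0.007, 3.139, 0.005]
ft_force: [0.8, 0.1, 0.3]
grip_width: 0.398
[ 0.50578039 -0.1695753   0.20982352]
now [ 0.5058 -0.1696  0.2098] yaw -179.76 shift [1.075 9.919 4.935] n 9.92
turn units -0.85
```

View pics/w7.png

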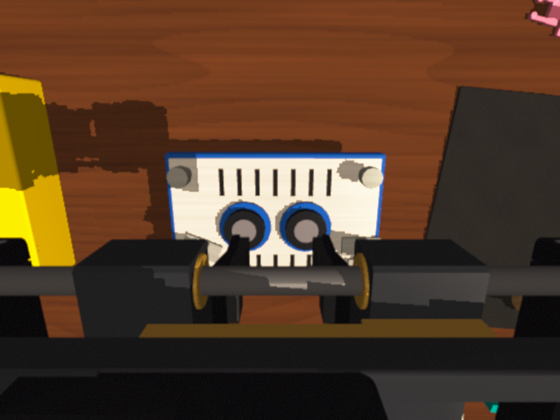

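The view is mostly blocked: only the feet of the two placed clips show, at about (200,242) and (362,242). I'll fetch the third clip and check the placed ones from the top camera once the arm is clear.

```bash
python3 -m jog '[[[0.5,0.1,0.5,0,0],[0.5,0.1,0.95,0,0],[0.5,0.1,0.95,0,0],[0.5,0.1,0.95,0,0],[0.5,0.1,0.95,0,0],[0.5,0.1,0.95,0,0],[0.5,0.1,0.95,0,0],[0.5,0.1,0.95,0,0],[0.5,0.1,0.95,0,0],[0.5,0.1,0.95,0.3,0]]]'; python3 -m jog '[[[0.5,0.05,0.8,0.8,0],[0.5,0,0,1,-0.85],[0.5,0,0,1,0],[0.5,0,0,0.7,0],[0.5,0,0,0,0],[0.5,0,0,0,0]]]'; python3 - <<'E'
from clip import *
im,d,K,T=grab("wrist","w8"); W=cloud(d,K,T); W[W[...,2]>.049]=np.nan
clip(W,(.4616,.2276)); togo((.4616,.2276,.0135),184.5)
im,d,K,T=grab("top","t3"); a=im[165:265,290:400][:,:,::-1]; cv2.imwrite("pics/t3b.png",cv2.resize(a,(660,600),interpolation=cv2.INTER_CUBIC))
W=cloud(d,K,T)
for c in[(.562,-.0865),(.562,-.2665)]: clip(W,c,.06)
E
```

```text
time: 23.48
position: [0.4681, 0.1898, 0.1977]
tool_rot: [0.005, 3.138, 0.002]
ft_force: [0.8, -0.1, 0.0]
grip_width: 0.503
time: 24.22
position: [0.4656, 0.2212, 0.0578]
tool_rot: [-0.114, 3.138, 0.001]
ft_force: [0.3, -0.2, 0.7]
grip_width: 0.503
eye [0.494  0.2314] tab [0.4601 0.2284] topc [0.4613 0.2283] rect [20.  11.4] 4.2 yaw 5.0 ztop 0.0451 cost 1.08 zbase 0.0081
now [0.4657 0.2216 0.0582] yaw -175.84 shift [0.093 0.157 1.116] n 1.12
turn units -0.07
eye [ 0.5939 -0.0863] tab [ 0.5599 -0.086 ] topc [ 0.56   -0.0858] rect [10.6 18.7] 88.7 yaw -0.5 ztop 0.1019 cost 5.19 zbase 0.0647
eye [ 0.5939 -0.2633] tab [ 0.5618 -0.252 ] topc [ 0.5625 -0.2527] rect [11.8 19.4] 69.0 yaw -19.3 ztop 0.1022 cost 5.06 zbase 0.0644
```

View pics/t3b.png

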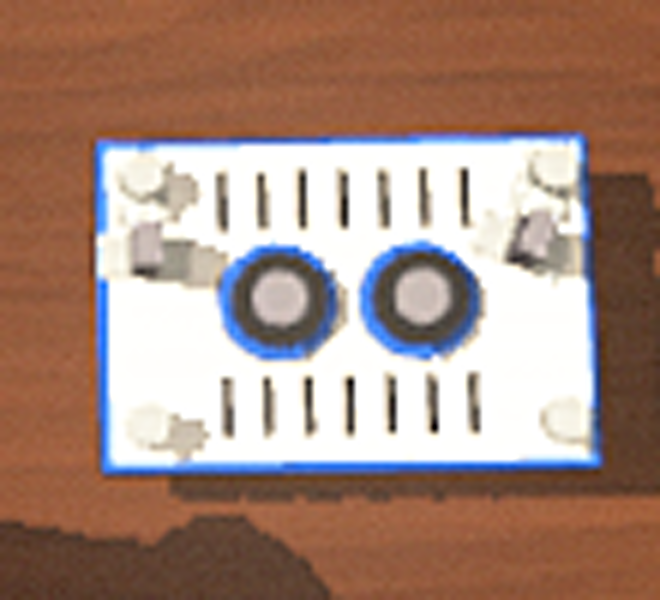

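The top crop shows both placed clips behind their shafts: left at (145,240) and right at (530,240). The right one has swung about 20° about its shaft but looks seated and clear. I'll grasp the third clip.

```bash
python3 -m jog '[[[0.5,0.1,0.17,0.5,-0.07],[0.5,0,0,0.58,0],[0.5,0,0,0,0],[0,0,0,0,0],[0,0,0,0,0],[0,0,0,0,0],[0,0,0,0,0],[0,0,0,0,0]]]' 50; python3 -m jog '[[[0,0,0,-1,0],[0,0,0,-1,0],[0,0,0,-1,0],[0,0,0,-1,1],[0,0,0,0,1],[0,0,0,0,0],[0,0,0,0,0]]]';  python3 - <<'E'
from h import *
grab("wrist","w9"); from held import *; held("w9",tool())
togo((.485,-.19,.2),90)
E
```

```text
time: 25.32
position: [0.4596, 0.228, 0.0138]
tool_rot: [-0.125, 3.139, 0.001]
ft_force: [-1.5, -0.0, 3.5]
grip_width: 0.134
time: 26.2
position: [0.4588, 0.2276, 0.1726]
tool_rot: [-0.146, -3.137, 0.001]
ft_force: [0.3, 0.0, -0.5]
grip_width: 0.132
n 798 x range [-0.0456  0.0116]
tips n 118 x -0.0465 y [-0.0069  0.0095] z 0.006
foot n 680 x [-0.0013  0.0116] y [-0.0183  0.0209] z 0.0051
tab top n 311 x [-0.0112  0.01  ] z -0.031
now [0.4588 0.2276 0.1725] yaw 174.64 shift [ -1.625 -10.333  -0.678] n 10.33
turn units 16.93
```

```bash
python3 -m jog '[[[0,-0.1,-0.5,-0.2,0.5],[0,-0.1,-0.95,-0.4,0.6],[0,-0.05,-0.95,0,0],[0,-0.05,-0.95,0,0],[0,-0.05,-0.95,0,0],[0,-0.05,-0.95,0,0],[0,-0.05,-0.95,0,0],[0,-0.05,-0.95,0,0],[0,-0.05,-0.95,0,0],[0,-0.05,-0.95,0,0]]]'; python3 -m jog '[[[0,-0.1,-0.9,0,0],[0,0,-0.4,0,1],[0,0,0,0,1],[0,0,0,0,1],[0,0,0,0,1],[0,0,0,0,1],[0,0,0,0,1],[0,0,0,0,1],[0,0,0,0,1],[0,0,0,0,1]]]';python3 -m jog '[[[0,0,0,0,1],[0,0,0,0,1],[0,0,0,0,1],[0,0,0,0,1],[0,0,0,0,1],[0,0,0,0,1],[0,0,0,0,0.9],[0,0,0,0,0],[0,0,0,0,0]]]'; python3 - <<'E'
from h import *
grab("wrist","w10"); from held import *; held("w10",tool())
togo((.4857,-.196,.075),90)
a=cv2.imread("pics/w10.png"); cv2.imwrite("pics/w10b.png",cv2.resize(a,(800,600),interpolation=cv2.INTER_CUBIC))
E
```

```text
time: 27.5
position: [0.4172, -0.1348, 0.1975]
tool_rot: [0.303, 3.127, 0.001]
ft_force: [-0.2, 0.2, -0.0]
grip_width: 0.136
time: 28.75
position: [0.4113, -0.1853, 0.1975]
tool_rot: [-1.481, -2.77, -0.0]
ft_force: [-1.6, 0.0, 0.1]
grip_width: 0.134
time: 29.88
position: [0.4119, -0.1846, 0.1975]
tool_rot: [-2.23, -2.213, -0.0]
ft_force: [-0.3, 0.3, 0.3]
grip_width: 0.135
n 793 x range [-0.0446  0.0126]
tips n 119 x -0.0452 y [-0.0084  0.008 ] z 0.0059
foot n 674 x [-0.0005  0.0125] y [-0.0198  0.0195] z 0.0048
tab top n 333 x [-0.0103  0.0097] z -0.031
now [ 0.412  -0.1844  0.1974] yaw 89.58 shift [-0.276  1.844  3.06 ] n 3.06
turn units -0.08
```

View pics/w10b.png

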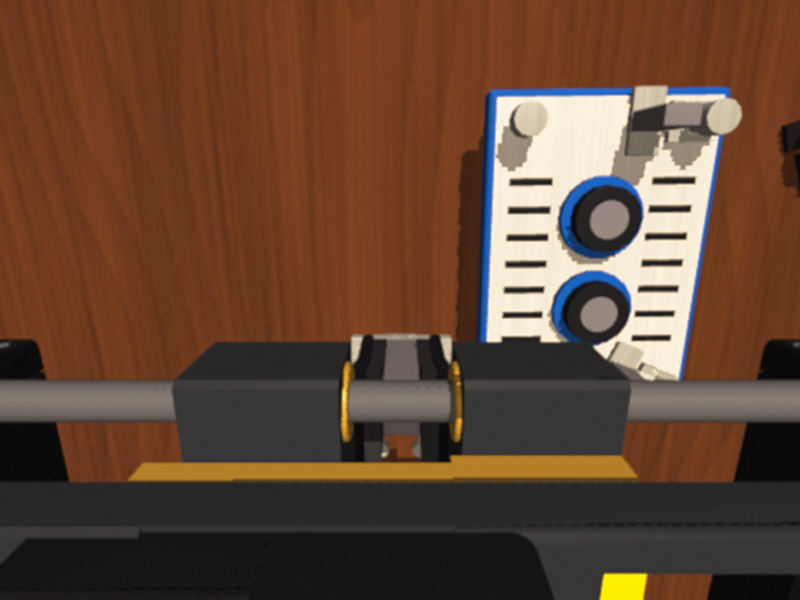

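The wrist view shows clip A at (680,110) clearly wrapped round its shaft (722,117). The held clip points at the near-right shaft, which the gripper hides. I'll move over and re-measure the visible near-left post for the offset.

```bash
python3 -m jog '[[[0,-0.1,0.45,0,-0.08],[0,-0.1,0.45,0,0],[0,-0.08,0.45,0,0],[0,0,0.49,0,0],[0,0,0,0.7,0],[0,0,0,0.7,0],[0,0,0,0.6,0],[0,0,0,0.3,0],[0,0,0,0,0],[0,0,0,0,0]]]'; python3 - <<'E'
from h import *
from held import *
for fn in["w10","w11"]:
    if fn=="w11": grab("wrist",fn)
    im,d,K,T=load(fn); W=cloud(d,K,T); m=np.isfinite(W[...,2])
    for p in [(.487,-.084),(.597,-.084)]:
        q=W[m&(np.hypot(W[...,0]-p[0],W[...,1]-p[1])<.016)&(W[...,2]>.079)&(W[...,2]<.088)]
        if len(q)>5: print(fn,p,len(q),cv2.minEnclosingCircle((q[:,:2]*1000).astype(np.float32)))
M=np.array(eyes.camera_params("wrist")["mount"]); held("w11",load("w11")[3]@np.linalg.inv(M))
togo((.4857,-.196,.073),90)
E
```

```text
time: 31.18
position: [0.4866, -0.1956, 0.1063]
tool_rot: [2.221, 2.22, 0.002]
ft_force: [0.4, -0.4, 0.1]
grip_width: 0.133
w10 (0.487, -0.084) 513 ((486.53369140625, -83.62138366699219), 10.017633438110352)
w10 (0.597, -0.084) 562 ((596.4400024414062, -83.4256362915039), 10.38541030883789)
w11 (0.487, -0.084) 1209 ((486.91180419921875, -83.62728881835938), 10.044342041015625)
w11 (0.597, -0.084) 1347 ((596.6473999023438, -84.0225830078125), 10.56885814666748)
n 795 x range [-0.0443  0.0128]
tips n 117 x -0.0447 y [-0.0083  0.0081] z 0.0059
foot n 676 x [-0.0004  0.0128] y [-0.0197  0.0196] z 0.0049
tab top n 333 x [-0.0102  0.0099] z -0.0309
now [ 0.4867 -0.1956  0.1064] yaw 89.98 shift [-0.01  -0.028  0.836] n 0.84
turn units -0.0
```

```bash
python3 -m jog '[[[0,0,0,0.4,0],[0,0,0,0.43,0],[0,0,0,0,0],[0,0,0,0,0]]]'; python3 -m jog '[[[0,-0.25,0,0,0],[0,-0.2,0,0,0],[0,-0.1,0,0,0],[0,-0.1,0,0,0],[0,-0.1,0,0,0],[0,-0.05,0,0,0],[0,0,0,0,0]]]'; python3 -m jog '[[[0,-0.07,0,0,0],[0,0,0,0,0]]]'; python3 -m jog '[[[0,-0.07,0,0,0],[0,0,0,0,0]]]'
```

```text
time: 31.72
position: [0.4854, -0.1953, 0.0717]
tool_rot: [-2.221, -2.22, 0.001]
ft_force: [-0.0, 0.3, -0.1]
grip_width: 0.132
time: 32.6
position: [0.4865, -0.2284, 0.0726]
tool_rot: [2.221, 2.219, 0.0]
ft_force: [2.1, 0.9, -0.6]
grip_width: 0.133
time: 32.85
position: [0.4865, -0.2297, 0.0724]
tool_rot: [2.222, 2.221, 0.002]
ft_force: [2.5, 3.1, 1.5]
grip_width: 0.133
time: 33.1
position: [0.4865, -0.23, 0.0723]
tool_rot: [-2.218, -2.22, -0.005]
ft_force: [1.9, 7.4, 4.1]
grip_width: 0.133
```

```bash
python3 -m jog '[[[0,0.06,0,0.03,0],[0,0,0,0.03,0],[0,0,0,0,0]]]'; python3 -m jog '[[[0.25,0,0,0,0],[0.25,0,0,0,0],[0.25,0,0,-0.3,0],[0.25,0,0,-1,0],[0.25,0,0,-1,0],[0.25,0,0,-1,0],[0.25,0,0,0,0],[0.25,-0.3,0.7,0,0],[0.25,-0.2,0.7,0,0],[0.25,0,0,0,0]]]'; python3 -m jog '[[[0.25,0,0,0,0]]]'; python3 - <<'E'
from clip import *
print(tool()[:3,3]); grab("wrist","w12"); im,d,K,T=load("w12"); W=cloud(d,K,T)
for c in[(.564,-.085),(.564,-.255),(.487,-.23)]: clip(W,c,.0595)
a=cv2.imread("pics/w12.png"); cv2.imwrite("pics/w12b.png",cv2.resize(a,(800,600),interpolation=cv2.INTER_CUBIC))
E
```

```text
time: 33.48
position: [0.4864, -0.2298, 0.0698]
tool_rot: [-2.221, -2.221, -0.002]
ft_force: [1.8, 4.4, 2.1]
grip_width: 0.134
time: 34.72
position: [0.5425, -0.2508, 0.2007]
tool_rot: [-2.221, -2.221, 0.004]
ft_force: [0.0, -0.0, -0.4]
grip_width: 0.25
time: 34.85
position: [0.5408, -0.2509, 0.2011]
tool_rot: [-2.222, -2.219, 0.002]
ft_force: [0.0, 1.0, -0.1]
grip_width: 0.247
[ 0.54077012 -0.25086148  0.20111898]
eye [0.034 0.   ] tab [0. 0.] topc [0. 0.] rect [0. 0.] 0.0 yaw 0.0 ztop nan cost 18.0 zbase 0.0644
eye [ 0.5543 -0.2201] tab [ 0.569  -0.2507] topc [ 0.5655 -0.2508] rect [12.5 20. ] 67.1 yaw 115.6 ztop 0.101 cost 4.53 zbase 0.0644
eye [ 0.4876 -0.2633] tab [ 0.4872 -0.2293] topc [ 0.4862 -0.2299] rect [12.2 19.8] 2.0 yaw -89.4 ztop 0.1011 cost 3.92 zbase 0.0644
  return _methods._mean(a, axis=axis, dtype=dtype,
  ret = ret.dtype.type(ret / rcount)
```

View pics/w12b.png

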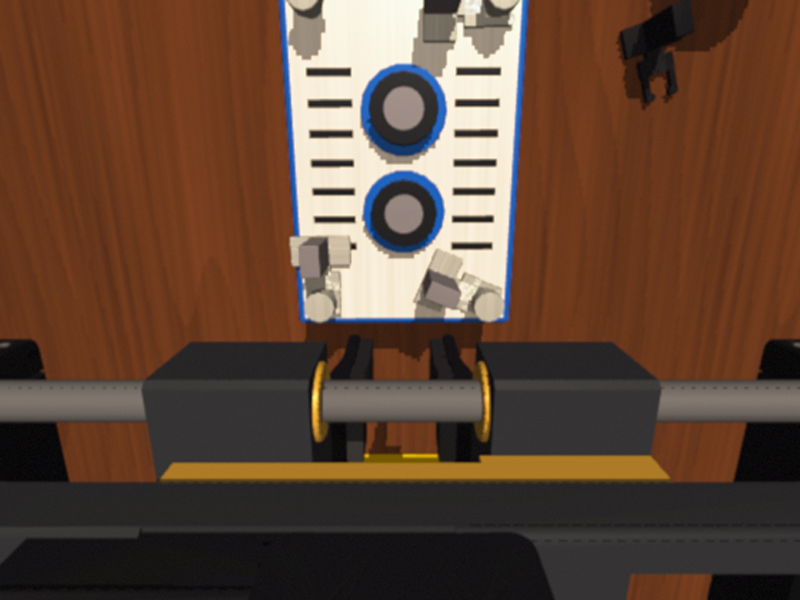

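Clip C's eye is at (.4872,-.2633) on its shaft. Clip B's tab at (.5655,-.2508) is 33.9 mm from its shaft axis, so it is seated but turned -22°. I'll check A with the existing data and go to the block.

```bash
python3 - <<'E'
from clip import *
for fn in["w10","w11"]:
    im,d,K,T=load(fn); clip(cloud(d,K,T),(.564,-.085),.0595)
im,d,K,T=load("w12"); W=cloud(d,K,T)
for c in [(.542,-.2047),(.542,-.1427)]:
    q=W[np.isfinite(W[...,2])&(np.hypot(W[...,0]-c[0],W[...,1]-c[1])<.028)&(W[...,2]>.072)&(W[...,2]<.08)]; print(len(q),cv2.minEnclosingCircle((q[:,:2]*1000).astype(np.float32)),np.median(q[:,2]))
im,d,K,T=grab("top","t4"); W=cloud(d,K,T); q=W[np.isfinite(W[...,2])&(np.hypot(W[...,0]-.652,W[...,1]-.155)<.06)&(W[...,2]>.06)&(W[...,2]<.08)]; print(cv2.minAreaRect((q[:,:2]*1000).astype(np.float32)),np.median(q[:,2]))
togo((.655,.11,.2),90)
E
```

```text
eye [ 0.5963 -0.0842] tab [ 0.5623 -0.084 ] topc [ 0.5629 -0.084 ] rect [11.8 20.6] 90.0 yaw -0.4 ztop 0.1009 cost 3.21 zbase 0.0643
eye [ 0.5966 -0.0856] tab [ 0.5626 -0.0849] topc [ 0.5631 -0.084 ] rect [20.8 12.1] 0.9 yaw -1.1 ztop 0.101 cost 3.18 zbase 0.0643
1667 ((541.9547729492188, -204.29925537109375), 20.864267349243164) 0.07500122197779796
1994 ((541.860107421875, -142.4141082763672), 20.88242530822754) 0.075022376416162
((654.1782836914062, 156.48703002929688), (20.846702575683594, 22.02358055114746), 89.51542663574219) 0.0713071699279948
now [ 0.5409 -0.2507  0.2016] yaw 89.93 shift [9.02  2.843 0.043] n 9.02
turn units -0.01
```

```bash
python3 -m jog '[[[0.25,0.5,0.15,0,0],[0.25,0.95,0.3,0,0],[0.25,0.95,0.3,0,0],[0.25,0.95,0.3,0,0],[0.25,0.95,0.3,0,0],[0.25,0.95,0.3,0,0],[0.5,0.95,0.3,0,0],[0.5,0.95,0.3,0,0],[0.5,0.95,0.3,0,0],[0.5,0.9,0.3,0,0]]]'; python3 -m jog '[[[0.5,0,0,0,0],[0.5,0,0,0,0]]]'; python3 - <<'E'
from h import *
grab("wrist","w13"); im,d,K,T=load("w13"); W=cloud(d,K,T); m=np.isfinite(W[...,2])&(np.hypot(W[...,0]-.655,W[...,1]-.157)<.07)
for lo,hi in [(.064,.08),(.018,.026)]:
    q=W[m&(W[...,2]>lo)&(W[...,2]<hi)]; print(len(q),cv2.minAreaRect((q[:,:2]*1000).astype(np.float32)),np.median(q[:,2]),cv2.minEnclosingCircle((q[:,:2]*1000).astype(np.float32)))
togo((.655,.157,.03),90)
a=cv2.imread("pics/w13.png"); cv2.imwrite("pics/w13b.png",cv2.resize(a,(800,600),interpolation=cv2.INTER_CUBIC))
E
```

```text
time: 36.2
position: [0.6558, 0.1106, 0.2023]
tool_rot: [-2.222, -2.221, -0.001]
ft_force: [-0.3, 0.2, 0.2]
grip_width: 0.491
time: 36.45
position: [0.6556, 0.1082, 0.202]
tool_rot: [2.222, 2.22, -0.001]
ft_force: [-0.6, -1.0, 1.3]
grip_width: 0.495
572 ((657.2633056640625, 159.8486328125), (21.204158782958984, 22.245738983154297), 0.755646288394928) 0.07090730599846237 ((657.4305419921875, 159.51022338867188), 14.48831844329834)
964 ((657.54541015625, 160.14773559570312), (46.08061218261719, 47.128013610839844), 0.4695858657360077) 0.02112404749741975 ((657.44384765625, 159.9207763671875), 23.868484497070312)
now [0.6557 0.1074 0.2021] yaw 89.86 shift [ 1.242 -0.021  4.302] n 4.3
turn units -0.03
```

View pics/w13b.png

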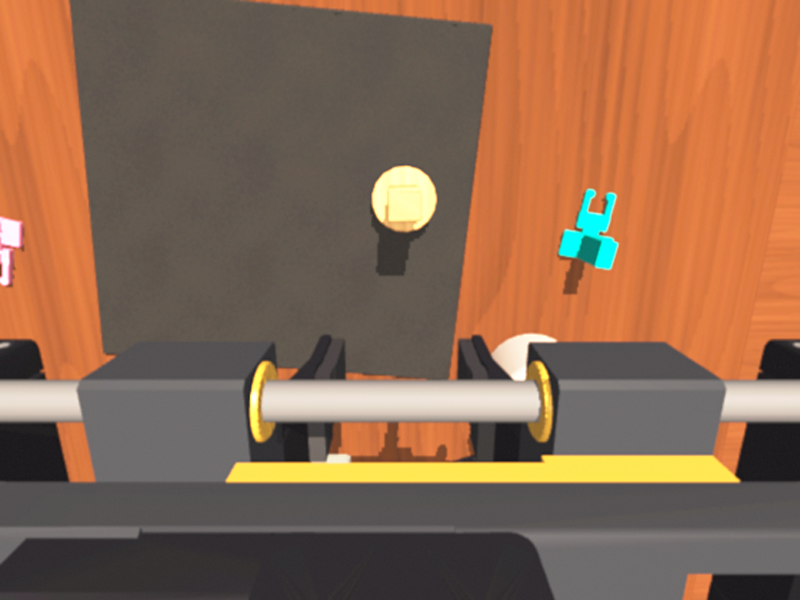

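The block stands upright at enlarged (404,203), on the mat and all alone, with its faces square to the world axes.

```bash
python3 -m jog '[[[0.5,0.65,0.02,0,0],[0.5,0.65,0.02,0.3,0],[0.5,0,0,1,0],[0.5,0,0,1,0],[0.5,0,0,1,0],[0.5,0,0,0.6,0],[0.5,0,0,0.3,0],[0.5,0,0,0,0],[0.5,0,0,0,0]]]'; python3 - <<'E'
from h import *
togo((.6574,.1598,.03),89.5)
E
```

```text
time: 37.62
position: [0.6586, 0.1616, 0.0351]
tool_rot: [2.221, 2.22, 0.003]
ft_force: [0.8, 0.3, 0.1]
grip_width: 0.496
now [0.6586 0.1616 0.0351] yaw 89.97 shift [-0.045 -0.031  0.128] n 0.13
turn units 0.09
```

```bash
python3 -m jog '[[[0.5,-0.04,-0.03,0.05,0.1],[0.5,0,0,0,0],[0,0,0,0,0],[0,0,0,0,0],[0,0,0,0,0],[0,0,0,0,0],[0,0,0,0,0]]]' 45; python3 -m jog '[[[0,0,0,-1,0],[0,0,0,-1,0],[0,0,0,-1,0],[0,0,0,-0.8,0],[0,0,0,0,0],[0,0,0,0,0]]]'; python3 - <<'E'
from h import *
s=get_state();print(s["position"],s["grip_width"]);togo((.542,-.1424,.19),89.5)
E
```

```text
time: 38.5
position: [0.6566, 0.1598, 0.0318]
tool_rot: [2.231, 2.211, 0.0]
ft_force: [0.1, 0.2, 0.7]
grip_width: 0.248
time: 39.25
position: [0.6556, 0.1598, 0.1824]
tool_rot: [-2.231, -2.211, 0.003]
ft_force: [-0.5, 0.1, -2.5]
grip_width: 0.249
[0.65562972 0.15975867 0.18236273] 0.24883391889057643
now [0.6556 0.1598 0.1824] yaw 89.48 shift [-7.58  -2.772 -0.183] n 7.58
turn units -0.0
```

```bash
python3 -m jog '[[[0,-0.5,-0.2,0,0],[0,-0.95,-0.35,0,0],[0,-0.95,-0.35,0,0],[0,-0.95,-0.35,0,0],[0,-0.95,-0.35,0,0],[0,-0.95,-0.35,0,0],[0,-0.95,-0.35,0,0],[0,-0.9,-0.3,0,0],[0,-0.48,-0.17,0,0],[0,0,0,0,0]]]'; python3 -m jog '[[[0,0,0,0.6,0],[0,0,0,0.6,0],[0,0,0,0.3,0],[0,0,0,0,0],[0,0,0,0,0]]]'; python3 - <<'E'
from h import *
togo((.542,-.1424,.104),89.5)
E
```

```text
time: 40.5
position: [0.5417, -0.144, 0.1833]
tool_rot: [-2.235, -2.207, 0.001]
ft_force: [0.5, 0.8, -1.4]
grip_width: 0.258
time: 41.12
position: [0.5437, -0.1421, 0.1246]
tool_rot: [2.23, 2.211, 0.002]
ft_force: [0.4, 0.1, -1.0]
grip_width: 0.251
now [ 0.5437 -0.1421  0.1246] yaw 89.51 shift [-0.008 -0.043  0.514] n 0.51
turn units 0.0
```

```bash
python3 -m jog '[[[0,0,-0.04,0.3,0],[0,0,0,0.2,0],[0,0,0,0.05,0],[0,0,0,0,0]]]'; python3 -m jog '[[[0,0,0,0.05,0],[0,0,0,0.05,0],[0,0,0,0.05,0],[0,0,0,0,0]]]'; python3 -m jog '[[[0,0,0,0.05,0],[0,0,0,0.05,0],[0,0,0,0,0]]]'
```

```text
time: 41.62
position: [0.5412, -0.1424, 0.1016]
tool_rot: [-2.232, -2.211, 0.0]
ft_force: [0.1, -0.1, -0.3]
grip_width: 0.249
time: 42.12
position: [0.5413, -0.1424, 0.0958]
tool_rot: [2.232, 2.211, 0.0]
ft_force: [-0.4, 0.8, 0.9]
grip_width: 0.249
time: 42.5
position: [0.5414, -0.1425, 0.0956]
tool_rot: [-2.231, -2.21, -0.003]
ft_force: [-9.8, 3.3, 26.5]
grip_width: 0.243
```

Cap1 went to its hard stop (8 mm drop, then 26 N). Now cap0.

```bash
python3 -m jog '[[[0,0,0,-0.5,0],[0,0,0,-0.4,0],[0,-0.5,0,0,0],[0,-0.6,0,0,0],[0,-0.45,0,0,0],[0,0,0,0,0],[0,0,0,0,0]]]'; python3 - <<'E'
from h import *
togo((.5418,-.2043,.104),89.5)
E
```

```text
time: 43.38
position: [0.5408, -0.2032, 0.1275]
tool_rot: [-2.23, -2.212, -0.001]
ft_force: [-0.0, 0.6, -1.3]
grip_width: 0.249
now [ 0.5408 -0.2032  0.1275] yaw 89.52 shift [-0.027  0.024  0.588] n 0.59
turn units 0.0
```

```bash
python3 -m jog '[[[0,-0.03,0.02,0.3,0],[0,0,0,0.27,0],[0,0,0,0.05,0],[0,0,0,0,0]]]'; python3 -m jog '[[[0,0,0,0.05,0],[0,0,0,0.05,0],[0,0,0,0.05,0],[0,0,0,0,0]]]'; python3 -m jog '[[[0,0,0,0.05,0],[0,0,0,0.03,0],[0,0,0,0,0],[0,0,0,0,0]]]'
```

```text
time: 43.88
position: [0.5411, -0.2054, 0.1025]
tool_rot: [-2.231, -2.211, 0.001]
ft_force: [0.7, -0.2, 0.1]
grip_width: 0.249
time: 44.38
position: [0.5413, -0.2055, 0.0966]
tool_rot: [-2.231, -2.211, 0.0]
ft_force: [-0.6, 0.5, -1.2]
grip_width: 0.25
time: 44.88
position: [0.5417, -0.2056, 0.0957]
tool_rot: [-2.231, -2.211, -0.002]
ft_force: [-5.3, 1.7, 12.1]
grip_width: 0.25
```

```bash
python3 -m jog '[[[0,0,0,-0.5,0],[0,0,0,-1,0],[0,0,0,-0.8,0],[0,0.5,0.15,0,0],[0,0.95,0.3,0,0],[0,0.95,0.3,0,0],[0,0.95,0.3,0,0],[0,0.95,0.3,0,0],[0,0.95,0.3,0,0],[0,0.95,0.3,0,0]]]'; python3 -m jog '[[[0,0.95,0.2,0,0],[0,0.95,0.2,0,0],[0,0.5,0.2,0,0],[0,0,0,0,0],[0,0,0,0,0]]]'; python3 - <<'E'
from clip import *
togo((.640,.150,.034),89.5)
im,d,K,T=grab("top","t5"); W=cloud(d,K,T)
for c in [(.5395,-.2065),(.5395,-.1445)]:
    q=W[np.isfinite(W[...,2])&(np.hypot(W[...,0]-c[0],W[...,1]-c[1])<.018)]; print("cap z",np.median(q[:,2]))
for c in[(.562,-.0865),(.562,-.252),(.485,-.232)]: clip(W,c,.06)
im0,d0,_,_=load("t4"); W0=cloud(d0,K,T); print([np.nanmedian(W0[np.hypot(W0[...,0]-.5395,W0[...,1]-y)<.018][:,2]) for y in(-.2065,-.1445)])
a=im[165:265,290:400][:,:,::-1]; cv2.imwrite("pics/t5b.png",cv2.resize(a,(660,600),interpolation=cv2.INTER_CUBIC))
E
```

```text
time: 46.12
position: [0.6224, 0.0429, 0.1866]
tool_rot: [2.231, 2.21, 0.002]
ft_force: [0.4, -0.1, -0.9]
grip_width: 0.249
time: 46.75
position: [0.6468, 0.1347, 0.186]
tool_rot: [2.234, 2.207, -0.002]
ft_force: [-0.7, 0.5, 0.2]
grip_width: 0.247
now [0.6468 0.1347 0.186 ] yaw 89.32 shift [ 0.386 -0.174  3.798] n 3.8
turn units -0.04
cap z 0.06871790355864704
cap z 0.06850110250219488
eye [ 0.5938 -0.0861] tab [ 0.5598 -0.0862] topc [ 0.5603 -0.0859] rect [10.6 18.8] 88.7 yaw 0.1 ztop 0.1017 cost 5.44 zbase 0.0648
eye [ 0.5468 -0.22  ] tab [ 0.5629 -0.25  ] topc [ 0.5628 -0.2526] rect [11.5 19.2] 70.3 yaw 118.3 ztop 0.1026 cost 6.16 zbase 0.0651
eye [ 0.484  -0.2653] tab [ 0.4836 -0.2313] topc [ 0.4822 -0.2316] rect [19.7 10.6] 89.9 yaw -89.3 ztop 0.1025 cost 5.68 zbase 0.0652
[np.float64(0.5843809973131215), np.float64(0.07623282726300062)]
```

View pics/t5b.png

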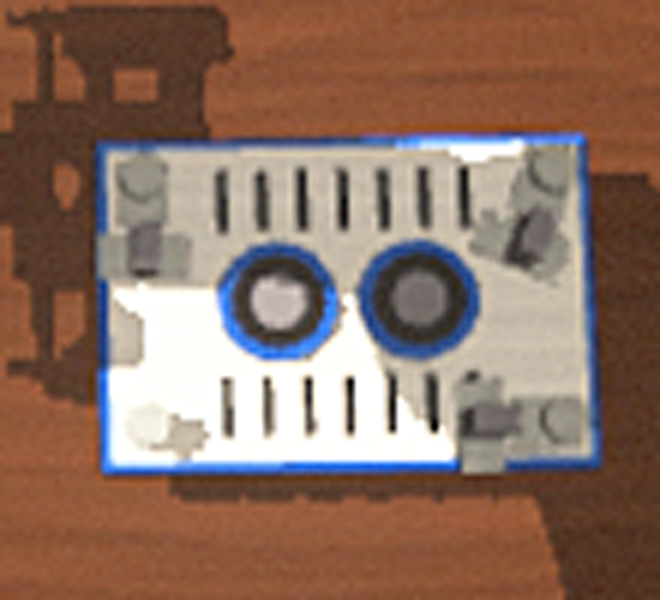

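Both caps read 68.6 mm, which is home, and all three clips are unchanged at their shafts. I'll set the block down.

```bash
python3 -m jog '[[[0,0.2,-0.1,0.6,0],[0,0.19,-0.07,0.9,0],[0,0,0,0.9,0],[0,0,0,0.6,0],[0,0,0,0.4,0],[0,0,0,0.2,0],[0,0,0,0,0],[0,0,0,0,0]]]'; python3 - <<'E'
from h import *
togo((.640,.150,.032),89.5)
E
```

```text
time: 47.8
position: [0.6408, 0.1532, 0.0429]
tool_rot: [2.231, 2.211, 0.003]
ft_force: [-0.9, 0.2, -0.3]
grip_width: 0.247
now [0.6408 0.1532 0.0429] yaw 89.47 shift [-0.081 -0.02   0.273] n 0.27
turn units -0.01
```

```bash
python3 -m jog '[[[0,0,0,0.15,0],[0,0,0,0.08,0],[0,0,0,0,0]]]'; python3 -m jog '[[[0,0,0,0.05,0],[0,0,0,0,0],[0,0,0,0,0]]]'
```

```text
time: 48.18
position: [0.6397, 0.1531, 0.0322]
tool_rot: [-2.231, -2.211, 0.001]
ft_force: [0.6, -0.8, -0.7]
grip_width: 0.251
time: 48.55
position: [0.6401, 0.1532, 0.0318]
tool_rot: [-2.231, -2.211, -0.001]
ft_force: [-3.0, -1.6, 5.1]
grip_width: 0.25
```

Contact with the mat at the expected height. Release, rise and check.

```bash
python3 -m jog '[[[0.5,0,0,0,0],[0.5,0,0,0,0],[0.5,0,0,0,0],[0.5,0,0,-0.5,0],[0.5,0,0,-1,0],[0.5,0,0,-1,0],[0.5,0,0,-1,0],[0.5,-0.7,0,-0.5,0],[0.5,-0.7,0,0,0],[0.5,0,0,0,0]]]'; python3 -m jog '[[[0.5,0,0,0,0],[0.5,0,0,0,0]]]'; python3 - <<'E'
from clip import *
im,d,K,T=grab("wrist","w14"); W=cloud(d,K,T); m=np.isfinite(W[...,2])&(np.hypot(W[...,0]-.64,W[...,1]-.153)<.07)
for lo,hi in [(.06,.085),(.014,.028)]:
    q=W[m&(W[...,2]>lo)&(W[...,2]<hi)]; print(cv2.minEnclosingCircle((q[:,:2]*1000).astype(np.float32)),np.percentile(q[:,2],[5,50,95]).round(4))
im,d,K,T=grab("top","t6"); W=cloud(d,K,T)
for c in[(.562,-.0865),(.562,-.252),(.485,-.232)]: clip(W,c,.06)
cv2.imwrite("pics/t6b.png",cv2.resize(im[100:300,80:500][:,:,::-1],(800,381),interpolation=cv2.INTER_CUBIC))
E
```

```text
time: 49.8
position: [0.6396, 0.0911, 0.1915]
tool_rot: [2.238, 2.202, -0.001]
ft_force: [0.5, -0.1, -0.2]
grip_width: 0.499
time: 50.05
position: [0.6391, 0.0982, 0.1901]
tool_rot: [-2.229, -2.212, 0.001]
ft_force: [0.2, -0.5, 0.3]
grip_width: 0.503
((640.135986328125, 153.18869018554688), 14.39722728729248) [0.0695 0.0709 0.0722]
((640.0538330078125, 153.24176025390625), 23.825090408325195) [0.0195 0.0211 0.0223]
eye [ 0.594  -0.0863] tab [ 0.56  -0.086] topc [ 0.5602 -0.0859] rect [10.5 19. ] 88.9 yaw -0.5 ztop 0.1025 cost 5.0 zbase 0.0651
eye [ 0.5597 -0.2474] tab [ 0.544  -0.2172] topc [ 0.5628 -0.2526] rect [11.6 19.5] 68.3 yaw -62.5 ztop 0.1022 cost 5.58 zbase 0.0651
eye [ 0.4824 -0.2653] tab [ 0.4841 -0.2314] topc [ 0.4824 -0.2316] rect [20.2 10.4] 88.9 yaw -92.8 ztop 0.102 cost 5.66 zbase 0.0651
```

View pics/t6b.png

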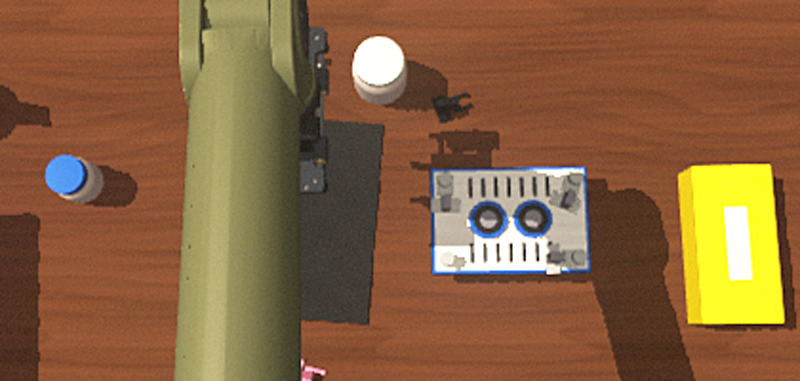

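```bash
python3 -c "
from bench import job; print(job.close_job())"
```

```text
the job is handed in; nothing more can be done
None
```

I handed the job in at about 50 s of the 208 s limit. Three clips were present, and each is seated on a shaft of its own: far-left, far-right and near-right. After all three were on, I pressed both caps with the block and stood the block upright back on the mat.

Last checks:
- **Clips:** Each push ended at a firm stop with the eye on the shaft axis. By the wrist camera, the far-left and near-right eyes were within about 1–2 mm of their shafts.
- **Far-right clip:** It swung about 22° around its shaft, either when I released it or from a knock. Its tab is still 33.9 mm from the shaft axis, against 34 mm nominal, and the tab has not moved since. The automatic eye fit on this clip gave wrong answers in the later images, so I judged it by the tab position instead.
- **Caps:** Both tops read about 68.6 mm above the bench, against 68 mm when home.
- **Block:** It is upright on the mat at (0.640, 0.153), with its top about 71 mm above the bench, and the gripper is clear of it.
- **Bystanders:** I never reached for the tissue box, jar or pot, and all three look to be where they started in the last picture.

The top and wrist cameras disagreed by 2–4 mm, so I used the wrist camera for the final positions.

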